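# Torque the hub bolt until the wrench clicks

## Robot

A 6-joint arm with a two-finger parallel gripper is mounted at the origin on the work surface. World frame = base frame: x ahead of the robot, y to its left, z up, the work surface at z = 0. Lengths are in m, angles in rad, forces in N, time in s.
With the tool pointing down it reaches from about 0.35 to 0.775 m from the base axis. Payload 5.5 kg.
Tool frame: the origin (TCP) lies midway between the tips of the shut fingers; the grasp point (between the pads) lies 19 mm behind it; z points along the fingers, y is the line along which they close (so a half turn about z gives the same grasp; the last joint's range is limited). The gripper opens to 85 mm and grips with 20 to 120 N. Pads are 22 mm wide; open, the fingers measure 114 mm over their backs; the gripper's body (76 mm by 85 mm) begins 54 mm behind the grasp point. The pads swing forward as they close: fully open they stand 13 mm farther back than shut.
Start: joints at [1.134, 0.313, 0.046, 1.304, 0, 1.431], TCP at [0.168, 0.55, 0.231] pointing down, gripper open.
Joint ranges: [-2.76, 2.76], [-0.86, 1.69], [-1.03, 1.26], [-2.2, 2.34], [-1.47, 1.5], [-3.14, 3.14]. Speed limits (rad/s): [2.57, 2.57, 3.14, 3.14, 3.14, 3.14].

## Interface

Orientations are given as a 3x3 rotation matrix whose columns are the frame's x, y, z axes.
In Python, from workcell import bot, read_camera, calibration gives the robot as it stands (bot), with the cameras as plain functions.
- The arm moves only by the shell command python3 shift.py FILE [OPENING], which reads ROWS from the file FILE. ROWS is one flat JSON list of numbers that holds 1 to 8 rows one after another, with no inner brackets; each row has 4 numbers: dx, dy, dz in shares of 0.4 m (1.0 is 0.4 m), then a turn about the tool's z in shares of 2 rad (1.0 is 2 rad); each row shifts and turns the commanded pose from where the row before left it, along the tool's axes as they then stand; what a row does not reach is not made up. A row lasts 1/12 s, in which the tool goes at most 0.0417 m and 0.125 rad, less where a joint would pass 70% of its speed; a pose out of reach is approached as far as the arm can. OPENING is the finger opening in m, set as the command begins (- or left out keeps the last). The fingers move at their own pace and stop on an object; the grip force is fixed at half the most. Time passes only in rows, so rows that do not move let the fingers close. It prints the time, the measured TCP pose, the force, the opening and the grip force at its end. Input that does not fit is refused with a message, and nothing moves.
- bot.state(): the state, without advancing time (a new reading comes with each control period).
- read_camera(name): name is "side" or "top" or "wrist"; returns the picture (400x640x3 uint8, blue, green, red); there is no depth.
- calibration(name): a dict with "vertical_fov" (degrees; the focal length in pixels is half the picture's height over the tangent of half this angle, whatever the lens; pixels are square), "cx", "cy" (the principal point, pixels), "world_from_camera" (4x4, takes a point from camera to world coordinates); the wrist camera has in their place "T_tool_cam" (4x4, takes a point from camera to tool coordinates, whose origin is the TCP and whose axes are the flange's). Camera axes: x right, y up, looking along -z (the intrinsics and any distortion apply to the point x, -y, -z); pixel columns grow to the right and rows downward; lengths in m; the calibration is good to about 2 mm. The wrist camera is an equidistant fisheye: a pixel r from the principal point sees the ray r / f radians off the axis. A picture is of the moment at which its call begins: read the wrist's pose just before it. calibration takes no time and is no camera call.
- bot.job_done(): hands the job in; it is judged then, once.
The state is a dict: "clock": time; "q": joint angles; "dq": joint speeds; "joint_efforts": joint torques, N m; "tcp_pos": TCP position; "orientation": TCP orientation; "wrist_force": force on the tool from outside, world axes, zero at the start; "wrist_torque": the same for the moment, N m; "grip_width": finger opening in m; "gripper_force": force on a finger pad.
Only numpy, scipy, OpenCV 4.12 (cv2) and the standard library are available. Lean on these libraries where they do the work, as an engineer would, in place of code of your own. Each camera call takes 0.05 s, during which the arm holds its last target. There are 200 camera calls.

## Task

Two bicycle hubs stand upright in axle vices, each with a red-handled click torque wrench already fitted on its bolt. On the hub with the stack of sprockets, turn the wrench clockwise (seen from above) by its handle until the bolt is fully home and the wrench clicks, that is, the handle breaks over at its hinge by about 10 degrees; do not force it on to the end of the break-over, and then let go so that the wrench springs straight with the bolt left tight. Leave the wrench on the hub with the brake disc alone.

Things in the scene. Friction and masses are not known exactly. Their poses are not given: they have to be found in the camera images.
- rear_grip (a point): Centre of the red grip (level round bar, 28 mm thick, 185 mm above the bench) of the wrench on the sprocket hub (five toothed discs, largest 124 mm, top 150 mm up). The grip spans 65 mm inward to 50 mm outward of here. x: level, away from the bolt; z: up. Straight, the bolt's vertical axis is 200 mm and the break-over hinge 155 mm back along -x. Wrench cannot lift off; no ratchet.
- rear_bolt (a joint): Angle of the sprocket hub's bolt and wrench head, rad, growing clockwise from above; hard stop, fully home, at 0.80. Starts 0.35 to 0.70 short of it, takes 3 to 5 N sideways at the grip centre, stays where left. With the bolt home the straight wrench lies above the yellow stripe on the blue vice base (180 mm square, 12 mm thick).
- rear_click (a joint): Break-over of that wrench's handle against its head, rad, growing clockwise. A spring holds it straight at 0 until the set torque (13 N at the grip centre), reached only with the bolt home; then it gives at 13 to 19 N and springs back when let go. Over 0.10 is a full click, over 0.36 is forced (hard stop 0.40).
- front_grip (a point): Bystander, leave alone: centre of the red grip of the same kind of wrench on the other hub, black with a flat steel brake disc 160 mm across (130 mm up). Same sizes, height and axes as the other grip centre; it turns as easily if knocked.

How it is judged:
On the way:
1. with the bolt home, the wrench on the sprocket hub breaks over at its hinge (value of joint rear_click above 0.1 rad and value of joint rear_bolt above 0.71 rad), for 0.1 s.
At the end, for the whole second after the job is handed in: The sprocket hub's bolt is left tight (joint above 0.71 rad, within 5 degrees of home), its wrench has sprung straight again (break-over under 0.05 rad) and is at rest, and the grip of the other hub's wrench is within 20 mm of where it started (value of joint rear_bolt above 0.71 rad and value of joint rear_click below 0.05 rad and velocity of joint rear_click below 0.1 rad/s and distance of front_grip from where it was at the start of the episode below 0.02 m); the robot touches nothing.
It fails at once if the wrench is forced on past its click (break-over above 0.36 rad) (value of joint rear_click above 0.36 rad).
It fails at once if the wrench on the brake-disc hub is turned (its grip moves more than 20 mm) (distance of front_grip from where it was at the start of the episode above 0.02 m).
It also fails if it takes over 35 s, if anything falls off the work surface, if the arm or the gripper's body presses on something with over 40 N, if the wrist force passes 120 N, or if a joint passes its speed limit or range.

## Working session

There is one attempt and no reset: what is moved stays moved. The work goes in short steps, Python scripts to look and compute and a shell command to move; the robot and the scene stay as the last step left them, time stands still between calls to the robot, and variables do not carry over. Pictures are saved under pics/ and viewed, at most 10 in all, crops included, and the job is handed in when it is done.

```bash
ls; mkdir -p pics; python3 - <<'E'
from workcell import bot, read_camera, calibration
import cv2
for n in("top","side"):
    cv2.imwrite(f"pics/{n}0.png",read_camera(n)); c=calibration(n); print(n,c)
s=bot.state(); print(s["clock"],s["tcp_pos"],s["orientation"],s["wrist_force"])
E
```

```text
pics
shift.py
workcell.py
top {'vertical_fov': 43.05425782876918, 'cx': 320.2139270170856, 'cy': 201.91540169417055, 'world_from_camera': array([[ 0.02760144,  0.98149215, -0.18950282,  0.37939203],
       [-0.99935569,  0.0314448 ,  0.01730403, -0.06685405],
       [ 0.02294265,  0.18890311,  0.98172769,  1.25424518],
       [ 0.        ,  0.        ,  0.        ,  1.        ]])}
side {'vertical_fov': 56.4432683823767, 'cx': 321.5353856154239, 'cy': 198.23219255943513, 'world_from_camera': array([[ 0.94248806,  0.24716315, -0.22500362,  0.35498545],
       [-0.33422687,  0.69099838, -0.64094745, -0.70954606],
       [-0.00294145,  0.67928758,  0.73386629,  0.93639874],
       [ 0.        ,  0.        ,  0.        ,  1.        ]])}
0.1 [0.1679683  0.54945147 0.23050873] [[-9.56293639e-01  2.92407344e-01 -6.48562428e-04]
 [ 2.92408002e-01  9.56292519e-01 -1.47575760e-03]
 [ 1.88693038e-04 -1.60090245e-03 -9.99998701e-01]] [ 0.04047838 -0.72525425  0.28654338]
```

View pics/top0.png

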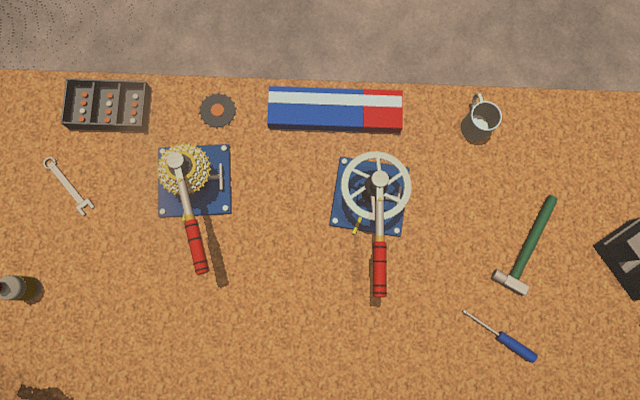

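View pics/side0.png

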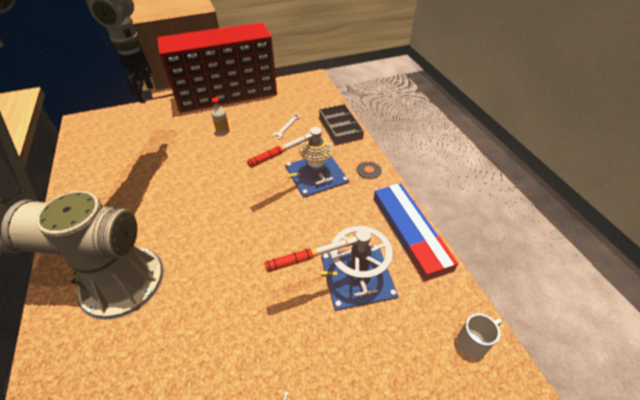

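The top view shows the sprocket hub at about (176,160) with its grip around (197,247), and the disc hub at (380,180) with its grip at (379,268). In the side view the sprocket wrench's grip is near (267,156). I'll enlarge these areas.

```bash
python3 - <<'E'
import cv2
a=cv2.imread("pics/top0.png")[130:290,110:270]; b=cv2.imread("pics/side0.png")[115:225,235:365]
cv2.imwrite("pics/topc.png",cv2.resize(a,(600,600),interpolation=cv2.INTER_CUBIC))
cv2.imwrite("pics/sidec.png",cv2.resize(b,None,fx=5,fy=5,interpolation=cv2.INTER_CUBIC))
E
```

```text
(no output)
```

View pics/topc.png

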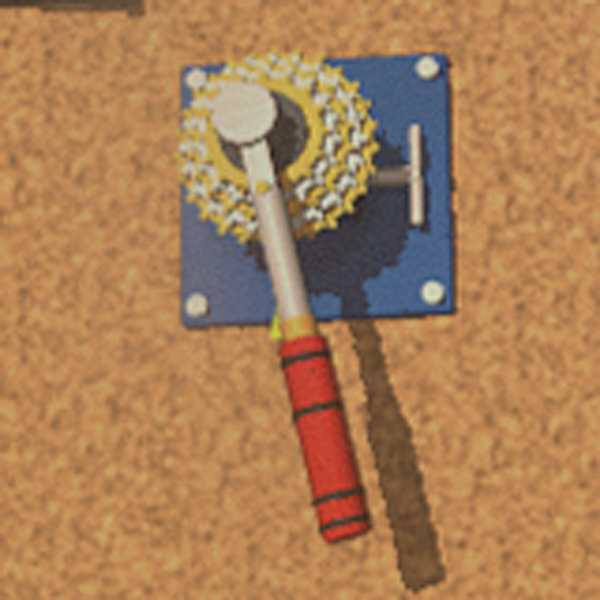

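View pics/sidec.png

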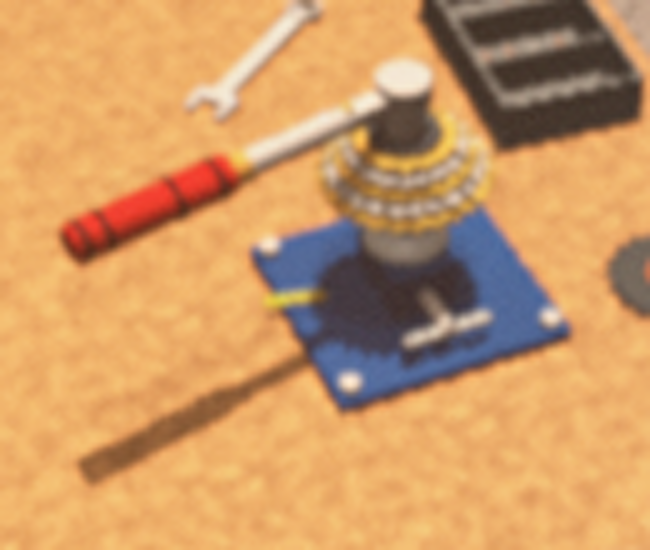

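The top crop shows the grip from (303,340) to (346,533), the head at (246,112) and the stripe tip at (277,335). The side crop shows the grip from (233,170) to (75,242), the head at (403,75) and the stripe from (267,299) to (325,295).

```bash
cat > h.py <<'E'
import numpy as np
from workcell import bot, read_camera, calibration
def ray(n,u,v):
    c=calibration(n); f=200/np.tan(np.radians(c["vertical_fov"])/2); T=c["world_from_camera"]
    return T[:3,3],T[:3,:3]@np.array([(u-c["cx"])/f,-(v-c["cy"])/f,-1])
def atz(n,u,v,z):
    o,d=ray(n,u,v); return o+d*(z-o[2])/d[2]
def tri(pt,ps):
    (o,d),(p,e)=ray("top",*pt),ray("side",*ps)
    s=np.linalg.lstsq(np.c_[d,-e],p-o,rcond=None)[0]; a,b=o+s[0]*d,p+s[1]*e
    return (a+b)/2,np.linalg.norm(a-b)
T=lambda u,v:(110+u/3.75,130+v/3.75)
S=lambda u,v:(235+u/5,115+v/5)
E
python3 - <<'E'
from h import *
np.set_printoptions(precision=4,suppress=True)
i,o,h=tri(T(303,340),S(233,170)),tri(T(346,533),S(75,242)),tri(T(246,112),S(403,75))
print(i,o,h)
i2,o2=atz("top",*T(303,340),.19),atz("top",*T(346,533),.19); print("z.19",i2,o2)
h2=atz("top",*T(246,112),.215)
C=np.mean([atz("top",*T(*p),.012) for p in[(182,68),(447,57),(453,312),(184,327)]],0)
Cs=np.mean([atz("side",*S(*p),.012) for p in[(250,250),(345,408),(568,330),(480,205)]],0)
st=atz("top",*T(277,335),.012); s1,s2=[atz("side",*S(*p),.012) for p in[(267,299),(325,295)]]
print("centre",C,Cs,"head",h2,"stripe",st,s1,s2)
ang=lambda v:np.degrees(np.arctan2(v[1],v[0]))
print("wrench ang",ang(o2-i2),ang(o[0]-i[0]),"from C",ang(o2-C),"stripe ang",ang(st-C),ang(s1-s2),ang(s1-C))
a,b,hh=atz("top",379,241,.19),atz("top",379,296,.19),atz("top",380,179,.215);print("front",a,b,hh)
E
```

```text
(array([0.5373, 0.1876, 0.1843]), np.float64(0.001345877578778174)) (array([0.4299, 0.156 , 0.1832]), np.float64(0.0012973496451296094)) (array([0.6646, 0.2268, 0.198 ]), np.float64(0.0007738020854668095))
z.19 [0.5358 0.1863 0.19  ] [0.4289 0.1546 0.19  ]
centre [0.6637 0.2272 0.012 ] [0.6633 0.2149 0.012 ] head [0.6604 0.222  0.215 ] stripe [0.5647 0.2459 0.012 ] [0.5647 0.2459 0.012 ] [0.6052 0.2359 0.012 ]
wrench ang -163.45201712718296 -163.56841931857338 from C -162.80656985365692 stripe ang 169.30427377436908 166.0296088858159 169.29943839346518
front [ 0.5048 -0.2121  0.19  ] [ 0.3905 -0.2127  0.19  ] [ 0.6333 -0.2101  0.215 ]
```

The bolt axis is near (0.6635, 0.2265). The wrench points at 196.6° and home is about 169°, so it has about 0.48 rad to go, with the grip moving towards +y. I'll close the fingers, cross above the wrench and come down on its -y side.

The manual's scale: shifts go in shares of 0.4 m and turns go in shares of 2 rad. Converting my numbers, -0.0315 m / 0.4 = -0.0788, -0.0238 m / 0.4 = -0.0595.

```bash
echo '[0, 0, -0.0625, 0, -0.0788, -0.0595, 0, 0, -0.0788, -0.0595, 0, 0, -0.0788, -0.0595, 0, 0, -0.0788, -0.0595, 0, 0, -0.0788, -0.0595, 0, 0, -0.0788, -0.0595, 0, 0, -0.0788, -0.0595, 0, 0]' > path.dat && python3 shift.py path.dat 0; echo '[-0.0788, -0.0595, 0, 0, -0.0788, -0.0595, 0, 0, -0.0788, -0.0595, 0, 0, -0.0788, -0.0595, 0, 0, -0.0788, -0.0595, 0, 0, -0.0788, -0.0595, 0, 0, -0.0788, -0.0595, 0, 0, 0, 0, 0, 0]' > path.dat && python3 shift.py path.dat
```

```text
clock: 0.77
tcp_pos: [0.3307, 0.3243, 0.2561]
orientation: [[-0.956, 0.292, -0.0], [0.292, 0.956, -0.0], [0.0, -0.0, -1.0]]
wrist_force: [1.0, 1.2, -0.2]
grip_width: 0.0003
gripper_force: 0.0
clock: 1.43
tcp_pos: [0.4961, 0.0971, 0.2554]
orientation: [[-0.954, 0.299, 0.001], [0.299, 0.954, -0.002], [-0.002, -0.002, -1.0]]
wrist_force: [0.5, 0.8, -0.6]
grip_width: -0.0001
gripper_force: 0.0
```

Converted, 0.03 m / 0.4 = 0.075, 0.0125 m / 0.4 = 0.0313.

```bash
echo '[0, 0, 0.075, 0, 0, 0, 0.075, 0, 0, 0, 0.075, 0, 0, 0, 0, 0, 0.0213, 0.0313, 0, 0, 0.0213, 0.0313, 0, 0, 0, 0, 0, 0]' > path.dat && python3 shift.py path.dat; python3 - <<'E'
from h import *
import cv2
cv2.imwrite("pics/w1.png",read_camera("wrist")); cv2.imwrite("pics/top1.png",cv2.resize(read_camera("top")[130:290,110:270],(600,600),interpolation=cv2.INTER_CUBIC))
E
```

```text
clock: 2.02
tcp_pos: [0.4828, 0.133, 0.1674]
orientation: [[-0.957, 0.29, -0.0], [0.29, 0.957, 0.001], [0.0, 0.001, -1.0]]
wrist_force: [0.2, 0.0, 0.1]
grip_width: -0.0
gripper_force: 0.0
```

View pics/w1.png

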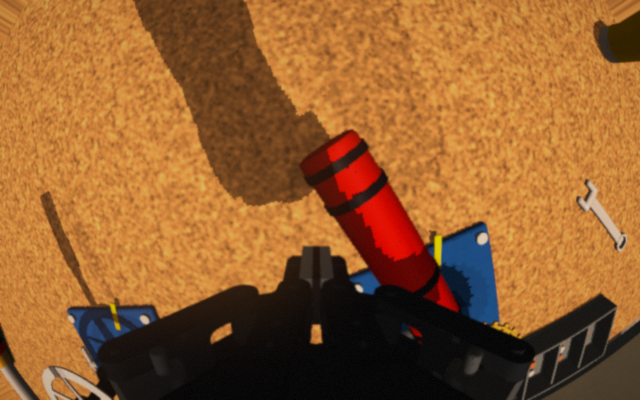

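The wrist view shows the shut fingers at (317,265), beside the red bar that runs (335,150) to (440,300), with clear space between them. I'll rise 7 mm so only the fingertips bear on the bar, then push along the arc.

Converted, -0.007 m / 0.4 = -0.0175, 0.006 m / 0.4 = 0.015.

```bash
echo '[0, 0, -0.0175, 0, 0.0088, 0.015, 0, 0, 0.0088, 0.015, 0, 0, 0.0075, 0.0163, 0, 0, 0.0075, 0.0163, 0, 0, 0.0063, 0.0163, 0, 0, 0.0063, 0.0163, 0, 0, 0, 0, 0, 0]' > path.dat && python3 shift.py path.dat; echo '[0.005, 0.0163, 0, 0, 0.005, 0.0163, 0, 0, 0.0038, 0.0163, 0, 0, 0.0038, 0.0163, 0, 0, 0, 0, 0, 0]' > path.dat && python3 shift.py path.dat
```

```text
clock: 2.78
tcp_pos: [0.4771, 0.1742, 0.1731]
orientation: [[-0.957, 0.291, -0.0], [0.291, 0.957, 0.001], [0.001, 0.001, -1.0]]
wrist_force: [-0.7, -1.9, 1.3]
grip_width: 0.0001
gripper_force: 0.7
clock: 3.2
tcp_pos: [0.4783, 0.2011, 0.1731]
orientation: [[-0.957, 0.291, -0.0], [0.291, 0.957, 0.001], [0.0, 0.001, -1.0]]
wrist_force: [-0.5, -1.9, -1.0]
grip_width: 0.0001
gripper_force: 0.7
```

```bash
python3 - <<'E'
from h import *
import cv2
cv2.imwrite("pics/w2.png",read_camera("wrist"));print(bot.state()["wrist_force"])
E
```

```text
[-0.47198984 -1.1187468  -0.10817719]
```

View pics/w2.png

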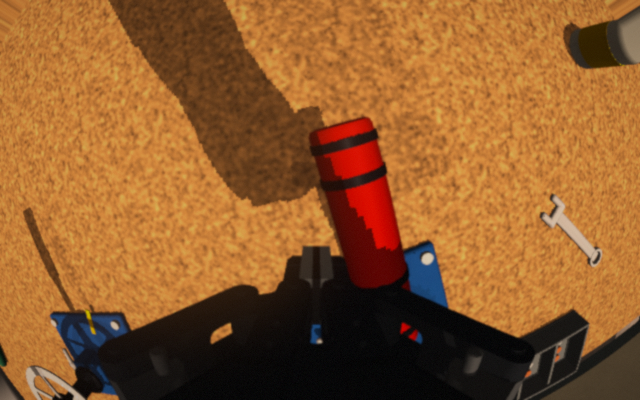

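The fingertip at (317,262) now bears on the bar. The bolt is turning, with about 10° left. I'll continue in smaller bites and watch the force.

Converted, 0.006 m / 0.4 = 0.015, 0.003 m / 0.4 = 0.0075.

```bash
echo '[0.0075, 0.015, 0, 0, 0.0075, 0.015, 0, 0, 0.0063, 0.015, 0, 0, 0, 0, 0, 0]' > path.dat && python3 shift.py path.dat; echo '[0.0025, 0.01, 0, 0, 0.0025, 0.01, 0, 0, 0, 0, 0, 0]' > path.dat && python3 shift.py path.dat;echo '[0.0013, 0.01, 0, 0, 0, 0, 0, 0]' > path.dat && python3 shift.py path.dat
```

```text
clock: 3.58
tcp_pos: [0.4759, 0.2207, 0.1736]
orientation: [[-0.957, 0.292, 0.001], [0.292, 0.957, 0.001], [-0.001, 0.002, -1.0]]
wrist_force: [0.4, -0.9, 0.7]
grip_width: 0.0
gripper_force: 0.5
clock: 3.83
tcp_pos: [0.4761, 0.2283, 0.1734]
orientation: [[-0.956, 0.292, 0.0], [0.292, 0.956, 0.001], [-0.0, 0.001, -1.0]]
wrist_force: [0.8, -2.2, 0.8]
grip_width: -0.0001
gripper_force: 0.9
clock: 4.0
tcp_pos: [0.4764, 0.232, 0.1733]
orientation: [[-0.956, 0.292, -0.0], [0.292, 0.956, 0.0], [0.0, 0.0, -1.0]]
wrist_force: [-0.1, -1.3, 1.0]
grip_width: 0.0001
gripper_force: 1.1
```

Converted, 0.004 m / 0.4 = 0.01, 0.0005 m / 0.4 = 0.0013.

```bash
for i in 1; do echo '[0.0013, 0.01, 0, 0, 0, 0, 0, 0]' > path.dat && python3 shift.py path.dat|grep -E "tcp|wrist"; echo '[0.0013, 0.01, 0, 0, 0, 0, 0, 0]' > path.dat && python3 shift.py path.dat|grep -E "tcp|wrist"; echo '[0, 0.01, 0, 0, 0, 0, 0, 0]' > path.dat && python3 shift.py path.dat|grep -E "tcp|wrist"; done
```

```text
tcp_pos: [0.4768, 0.2352, 0.1731]
wrist_force: [-0.1, -5.7, 1.8]
tcp_pos: [0.4771, 0.2376, 0.1728]
wrist_force: [-0.4, -9.8, 2.2]
tcp_pos: [0.4775, 0.2406, 0.1725]
wrist_force: [-2.1, -13.9, 2.7]
```

The bolt is home: the force rose to about 14 N from y≈0.234. I'll push on into the break-over, aiming for about 0.2 rad, or roughly 26 mm more.

Converted, 0.005 m / 0.4 = 0.0125.

```bash
echo '[0, 0.0125, 0, 0, 0, 0.0125, 0, 0, 0, 0, 0, 0]' > path.dat && python3 shift.py path.dat|grep -E "tcp|wrist"; echo '[0, 0.0125, 0, 0, 0, 0.0125, 0, 0, 0, 0, 0, 0]' > path.dat && python3 shift.py path.dat|grep -E "tcp|wrist";python3 - <<'E'
from h import *
import cv2
im=read_camera("top");cv2.imwrite("pics/top2.png",cv2.resize(im[130:290,90:250],(600,600),interpolation=cv2.INTER_CUBIC))
E
```

```text
tcp_pos: [0.479, 0.2498, 0.1721]
wrist_force: [-5.2, -14.7, 3.7]
tcp_pos: [0.4811, 0.2591, 0.1719]
wrist_force: [-7.6, -15.1, 4.0]
```

View pics/top2.png

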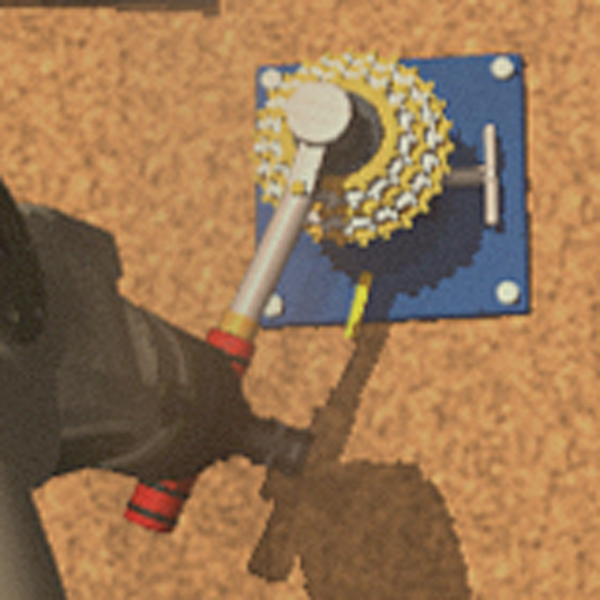

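The head at (320,112) and hinge at (300,187) lie on a different line from the handle, which runs to (152,520), so the wrench has broken over. I'll work out the angle.

```bash
python3 - <<'E'
from h import *
P=lambda u,v,z=.19:atz("top",90+u/3.75,130+v/3.75,z)
ang=lambda v:np.degrees(np.arctan2(v[1],v[0]))%360
h,g,e=P(300,187,.195),P(230,345),P(152,520)
b=np.array([.6635,.2265,0]); b2=P(320,112,.205)
print(h,g,e,"handle",ang(e-h),ang(e-g),"head",ang(h-b),ang(h-b2))
print(bot.state()["clock"],bot.state()["wrist_force"])
E
```

```text
[0.62143629 0.23584037 0.195     ] [0.53038332 0.26871239 0.19      ] [0.4317676  0.30259868 0.19      ] handle 160.6092928479565 161.0362754327853 head 167.48044180969205 165.87876347289782
5.05 [ -7.57150909 -15.76035405   4.38851976]
```

The break-over is about 0.13 rad. I'll add about 10 mm for margin, hold, then back off slowly.

Converted, 0.006 m / 0.4 = 0.015, 0.005 m / 0.4 = 0.0125.

```bash
echo '[-0.0025, 0.0125, 0, 0, -0.0025, 0.015, 0, 0, 0, 0, 0, 0, 0, 0, 0, 0, 0, 0, 0, 0]' > path.dat && python3 shift.py path.dat|grep -E "tcp|wrist"; echo '[0.0025, -0.015, 0, 0, 0.0025, -0.015, 0, 0, 0, -0.015, 0, 0, 0, -0.015, 0, 0, 0, -0.015, 0, 0, 0, -0.015, 0, 0, 0, -0.015, 0, 0, 0, -0.015, 0, 0]' > path.dat && python3 shift.py path.dat|grep -E "tcp|wrist"; echo '[0, -0.025, 0, 0, 0, -0.05, 0, 0, 0, -0.05, 0, 0, 0, -0.05, 0, 0, 0, 0, -0.075, 0, 0, 0, -0.075, 0, 0, 0, -0.075, 0, 0, 0, 0, 0]' > path.dat && python3 shift.py path.dat; python3 - <<'E'
from h import *
import cv2
im=read_camera("top");cv2.imwrite("pics/top3.png",im[100:310,90:490].repeat(2,0).repeat(2,1)[:,:800])
E
```

```text
tcp_pos: [0.4841, 0.2687, 0.1715]
wrist_force: [-12.8, -14.6, 5.7]
tcp_pos: [0.474, 0.2275, 0.1733]
wrist_force: [0.4, 0.7, -0.3]
clock: 6.8
tcp_pos: [0.456, 0.1606, 0.269]
orientation: [[-0.956, 0.292, 0.009], [0.292, 0.956, 0.003], [-0.008, 0.005, -1.0]]
wrist_force: [1.7, 0.7, 0.9]
grip_width: -0.0004
gripper_force: 0.0
```

View pics/top3.png

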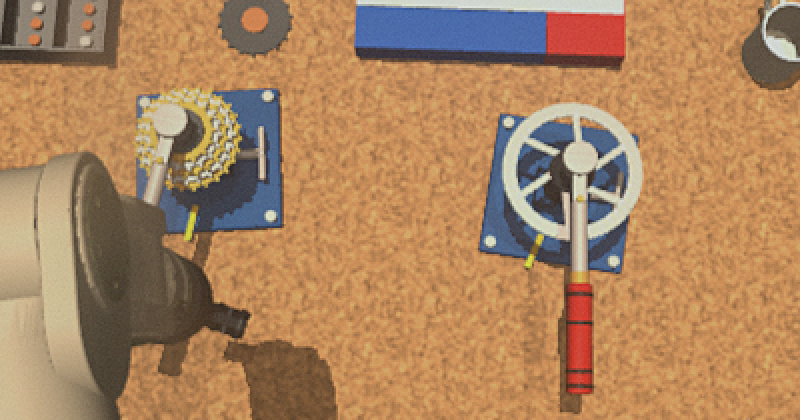

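The disc-hub wrench at (580,340) is untouched, but the arm hides the sprocket wrench. I'll move aside and check it.

Converted, -0.035 m / 0.4 = -0.0875, -0.03 m / 0.4 = -0.075.

```bash
echo '[0, -0.075, 0, 0, 0, -0.0875, 0, 0, 0, -0.0875, 0, 0, 0, -0.0875, 0, 0, 0, 0, 0, 0, 0, 0, 0, 0]' > path.dat && python3 shift.py path.dat|grep -E "tcp|wrist"; python3 - <<'E'
from h import *
import cv2
im=read_camera("top");cv2.imwrite("pics/top4.png",cv2.resize(im[130:290,90:250],(600,600),interpolation=cv2.INTER_CUBIC))
E
```

```text
tcp_pos: [0.4134, 0.0299, 0.2624]
wrist_force: [-0.2, -0.2, -0.6]
```

View pics/top4.png

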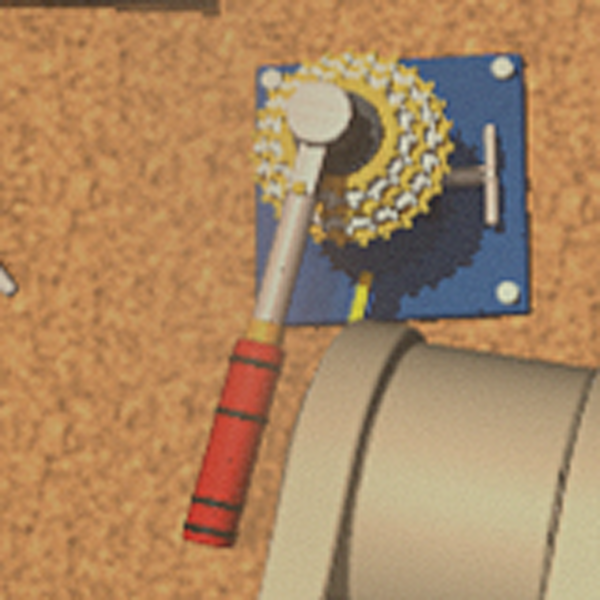

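The wrench is straight again: head (320,112), hinge (300,187) and grip end (210,537) are in line. A last check of its angle against the stripe, then I'll hand in.

```bash
python3 - <<'E'
from h import *
P=lambda u,v,z=.19:atz("top",90+u/3.75,130+v/3.75,z)
ang=lambda v:np.degrees(np.arctan2(v[1],v[0]))%360
a=ang(P(210,537)-P(259,340)); print("grip",a,"from bolt",ang(P(210,537)-np.array([.6635,.2265,0])),bot.state()["clock"])
if abs(a-168.5)<3: print(bot.job_done())
E
```

```text
grip 171.12851436745927 from bolt 169.72654463436055 7.4
the job is handed in; nothing more can be done
None
```

I turned the sprocket-hub wrench clockwise until the bolt was home and it clicked, measured at about 0.13 rad before a last 10 mm push (about 0.2 rad estimated at most). After I let go it sprang straight, about 0.4° from the yellow stripe's angle; the disc-hub wrench wasn't touched, and I handed the job in at 7.4 s, with no verdict returned.

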